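# Gather grinding balls in a tilted sorting tray and weigh them

## Robot

A 6-joint arm with a two-finger parallel gripper is mounted at the origin on a cart in front of the work surface, level with it; the furniture and walls round the work are solid. World frame = base frame: x ahead of the robot, y to its left, z up, the work surface at z = 0. Lengths are in m, angles in degrees, forces in N, time in s.
With the tool pointing down it reaches from about 0.35 to 0.875 m from the base axis. Payload 4.2 kg.
Tool frame: the origin (TCP) lies on the centre line of the jaws, within the pads' length; the fingertips stand 19 mm ahead of it and the grasp point (between the pads) is the TCP; z points along the fingers, y is the line along which they close (so a half turn about z gives the same grasp; the last joint's range is limited). The gripper opens to 87 mm and grips with 3 to 60 N. Pads are 19 mm wide; open, the fingers measure 117 mm over their backs; the gripper's body (75 mm by 190 mm) begins 51 mm behind the grasp point.
Start: joints at [84.66, 22.042, 0.453, 0, -68.411, -14.817], TCP at [0.215, 0.587, 0.242] pointing down, gripper open.
Joint ranges: [-179.83, 179.83], [-69.29, 118.12], [-61.27, 80.66], [-181.25, 117.63], [-171.15, -9.14], [-177.46, 177.46]. Speed limits (degrees/s): [159.86, 159.86, 180, 180, 180, 180].

## Interface

Orientations are given as a 3x3 rotation matrix whose columns are the frame's x, y, z axes.
In Python, from station import sense, capture, finish_job, search_frame, masks_of gives the robot as it stands.
- The arm moves only by the tool drive_tool, never from a script. Its argument "rows" is a list of rows, each a list of 7 numbers: the opening in per cent of the stroke, from 0 (shut) to 100 (fully open), then the shift along the world's x, y, z in mm, then the turn, a rotation vector about the world's x, y, z in rad. In form: [[fingers, dx, dy, dz, wx, wy, wz], ...]. A call has 1 to 5 rows; each row shifts and turns the commanded pose from where the row before left it; what a row does not reach is not made up. A row lasts 1/12 s, in which the tool goes at most 41.7 mm and 7.16 degrees, less where a joint would pass 70% of its speed; a pose out of reach is approached as far as the arm can. A call is refused whole if a number of a shift passes 41.7 or a number of a turn 0.125, either way. A call with a gripper value outside its range is refused whole. The fingers move at their own pace and stop on an object; the grip force is fixed at half the most. Time passes only in rows, so rows that do not move let the fingers close. It gives the time, the measured TCP pose, the force, the opening and the grip force at its end, in the units of the state.
- sense(): the state, without advancing time (a new reading comes with each control period).
- capture(name): name is "side" or "top"; returns a dict with "frame" (480x640x3 uint8, red, green, blue), "z_map" (480x640 float32, m along the optical axis (not along the pixel's ray), 0 where there is no reading), "fx", "fy", "cx", "cy" (pixels), "distortion" ([k1, k2, p1, p2, k3] as OpenCV has them; the pictures are not rectified), "R" (3x3) and "t" (3): a world point X has camera coordinates R X + t. Camera axes: x right, y down, z forward; pixel columns grow to the right and rows downward; lengths in m; the calibration is good to about 2 mm. A picture is of the moment at which its call begins.
- finish_job(): hands the job in; it is judged then, once.
Trained networks look in a picture, given as the dict that the camera call returned (one of the last four; its "shot" number tells which), for a name from the list of things; names that differ only in an ending like _2 or _b are one class to them, and where a whole thing is asked for, a point or a joint stands for the part that bears it (a point fixed in the world has none). Each returns a list of dicts, best first, with "p" (0 to 1); they miss things now and then, are a little off and sometimes report something else, mostly with a low value. They report only what shows in the picture. A call takes as long as a camera call. They do not tell look-alikes from the thing itself.
- search_frame(label, picture): "xy" ([column, row] in pixels, amid what is visible of it).
- masks_of(label, picture): "region" (480x640 bool, what is visible of it) and "xy" ([column, row] in pixels, amid what is visible of it).
The state is a dict: "time_s": time; "joints": joint angles; "joint_velocities": joint speeds; "effort": joint torques, N m; "tcp_pos": TCP position; "ee_rot": TCP orientation; "wrist_force": force on the tool from outside, world axes, zero at the start; "moment": the same for the moment, N m; "gripper_width": opening from 0.0 (shut) to 1.0 (fully open); "gripper_force": force on a finger pad.
Only numpy, scipy, OpenCV 4.12 (cv2) and the standard library are available. Lean on these libraries where they do the work, as an engineer would, in place of code of your own. Each camera call takes 0.05 s, during which the arm holds its last target. There are 200 camera calls.

## Task

Tilt the sorting tray up by its handle so that the four loose grinding balls roll together into the scoop that lies at its low end. Then lift the scoop out with all four balls in it and set it down level on the middle of the balance's pan, and let go.

Things in the scene. Friction and masses are not known exactly. Their poses are not given: they have to be found in the camera images.
- stand: Grey stand under the aluminium sorting tray, base 110 x 250 mm, fixed; origin on the bench, z up. The tray (82 mm wide, 229 mm long, walls 14 mm above its floor) lies along the stand's y and is hinged at its low end: axis along the stand's x through y = +120, z = 30 mm. Level: balls lie between y = -105 and +35 mm, the scoop in a 5 mm deep bay at y = +44 to +114 mm, handle at y = -124 mm.
- tray (a joint): Tilt of the sorting tray: 0 = level, grows as the handle end is raised, up to 0.5 rad. The hinge is stiff, so the tray stays at the angle where it is left; raising it takes about 5 to 9 N at the handle. From about 0.2 rad on the balls roll into the scoop within about 2 s.
- tray_handle (a point): Point to grip on the tray's handle, 15 mm below its top and 77 mm above the bench when level. The handle is an upright black fin beyond the tray's high end, 12 mm thick along the stand's x, 30 mm along its y. Pinched across its 12 mm it can turn between the finger pads as the tray tilts. It moves on a circle of 248 mm radius about the hinge axis.
- scoop: Steel scoop, 69 mm wide (x), 70 mm long (y), walls 31 mm; its open mouth with a 4 mm lip is at its -y end, facing the tray's high end; floor 2 mm. Origin: centre of its underside, z up. An upright black grip fin, 12 mm thick along x, 36 mm along y (centred at y = +10 mm), stands over it from z = 31 to 73 mm. About 120 g. Lies with 2 mm play and tilts with the tray.
- ball1: Steel grinding ball, 18 mm diameter, about 24 g; origin at its centre. It counts as in the scoop when it lies on the scoop's floor between its walls, behind the lip.
- ball2: As ball1.
- ball3: As ball1.
- ball4: As ball1.
- balance_pan (a point): Centre of the top of the round steel pan (140 mm diameter) of the white bench balance, 58 mm above the bench; the balance (190 x 160 mm) is fixed.
Not all that is in view belongs to the job. Leave any blue look-alike of the scoop alone.

How it is judged:
By the outcome, as a careful person would: the job done as asked, in the order asked, and still so for the second after the job is handed in, with the robot touching nothing.
It also fails if it takes over 54 s, if anything falls off the work surface, if the arm or the gripper's body presses on something with over 40 N, if the wrist force passes 120 N, or if a joint passes its speed limit or range.

## Working session

There is one attempt and no reset: what is moved stays moved. The work goes in short steps, Python scripts to look and compute and a tool call to move; the robot and the scene stay as the last step left them, time stands still between calls to the robot, and variables do not carry over. Pictures are saved under pics/ and viewed, at most 10 in all, crops included, and the job is handed in when it is done.

Besides the shell and the picture viewer there is one more tool, called after "Call:" as name(argument=value, ...), one argument or row to a line, values as JSON. drive_tool: Moves the arm, as the interface text tells. Its arguments: {"type":"object","properties":{"rows":{"type":"array"}},"required":["rows"]}

```bash
mkdir -p pics; cat > h.py <<'E'
import numpy as np, cv2
from station import *
def px2w(c,xy,win=2):
    u,v=int(round(xy[0])),int(round(xy[1])); w=c["z_map"][max(0,v-win):v+win+1,max(0,u-win):u+win+1]; w=w[w>0]
    z=np.median(w) if w.size else np.nan
    return at(c,np.array([xy]),np.array([z]))[0]
def at(c,uv,z):
    K=np.array([[c["fx"],0,c["cx"]],[0,c["fy"],c["cy"]],[0,0,1]]); n=cv2.undistortPoints(np.asarray(uv,float).reshape(-1,1,2),K,np.array(c["distortion"],float)).reshape(-1,2)
    P=np.c_[n,np.ones(len(n))]*np.asarray(z)[:,None]
    return (P-np.array(c["t"]))@np.array(c["R"])
def cloud(c,m):
    m=m&(c["z_map"]>0); v,u=np.nonzero(m); return at(c,np.c_[u,v],c["z_map"][v,u])
def save(c,n,crop=None,s=1):
    f=c["frame"][...,::-1]
    if crop: f=f[crop[1]:crop[3],crop[0]:crop[2]]
    cv2.imwrite("pics/"+n,cv2.resize(f,None,fx=s,fy=s,interpolation=cv2.INTER_CUBIC))
E
python3 - <<'E'
from h import *
np.set_printoptions(precision=3,suppress=True)
s=sense(); print(s["time_s"],s["tcp_pos"],s["ee_rot"],s["wrist_force"],s["gripper_width"])
for n in("top","side"):
    c=capture(n); save(c,n+"0.png"); print(n,np.array(c["R"]),c["t"])
    for l in("stand","tray_handle","tray","scoop","ball1","balance_pan"):
        try:
            for d in masks_of(l,c)[:6]:
                P=cloud(c,d["region"]); print(l,round(d["p"],2),np.round(d["xy"]),d["region"].sum(),px2w(c,d["xy"]),np.percentile(P,[2,50,98],axis=0).ravel())
        except Exception as e: print(l,e)
E
```

```text
0.0 [0.215 0.586 0.24 ] [[ 0.939 -0.345 -0.001]
 [-0.345 -0.939 -0.002]
 [ 0.     0.002 -1.   ]] [ 1.007 -0.253 -0.534] 1.003823591697267
top [[ 0.012 -1.    -0.006]
 [-0.989 -0.011 -0.145]
 [ 0.144  0.008 -0.989]] [0.172 0.596 1.234]
stand 0.98 [377. 295.] 4384 [0.481 0.055 0.04 ] [ 0.439 -0.051  0.005  0.489  0.056  0.037  0.547  0.202  0.073]
tray_handle 0.96 [375. 289.] 2235 [0.494 0.059 0.051] [ 0.456 -0.039  0.033  0.494  0.054  0.04   0.532  0.197  0.09 ]
tray 0.6 [379. 292.] 2174 [0.489 0.05  0.039] [ 0.459 -0.044  0.033  0.493  0.049  0.04   0.531  0.198  0.091]
scoop 0.85 [328. 287.] 988 [0.495 0.165 0.107] [0.459 0.128 0.032 0.492 0.162 0.05  0.526 0.195 0.109]
scoop 0.79 [211. 204.] 953 [0.69  0.439 0.033] [ 0.652  0.411 -0.003  0.686  0.441  0.025  0.722  0.481  0.074]
ball1 0.61 [390. 294.] 38 [0.483 0.027 0.057] [0.477 0.019 0.049 0.483 0.026 0.056 0.49  0.032 0.061]
ball1 0.57 [404. 280.] 48 [ 0.514 -0.005  0.053] [ 0.501 -0.012  0.048  0.508 -0.005  0.055  0.515  0.003  0.059]
balance_pan 0.87 [224. 294.] 6014 [0.478 0.395 0.058] [0.381 0.306 0.028 0.474 0.386 0.053 
[... 411 characters left out ...]
 -0.057  0.03   0.49   0.032  0.04   0.532  0.191  0.092]
scoop 0.75 [274. 251.] 1246 [0.487 0.193 0.038] [0.457 0.127 0.035 0.491 0.164 0.039 0.524 0.196 0.107]
scoop 0.61 [353. 202.] 722 [0.69  0.438 0.032] [0.654 0.409 0.001 0.689 0.438 0.023 0.72  0.482 0.072]
ball1 0.67 [289. 307.] 62 [ 0.506 -0.012  0.052] [ 0.499 -0.014  0.047  0.506 -0.01   0.053  0.512 -0.006  0.057]
ball1 0.63 [279. 273.] 83 [0.493 0.087 0.053] [0.484 0.084 0.038 0.493 0.089 0.051 0.5   0.124 0.057]
ball1 0.57 [273. 297.] 76 [0.48  0.017 0.052] [ 0.472 -0.006  0.04   0.479  0.019  0.052  0.486  0.047  0.074]
balance_pan 0.7 [268. 213.] 3502 [0.476 0.334 0.054] [0.381 0.294 0.01  0.474 0.34  0.046 0.576 0.448 0.059]
```

View pics/top0.png

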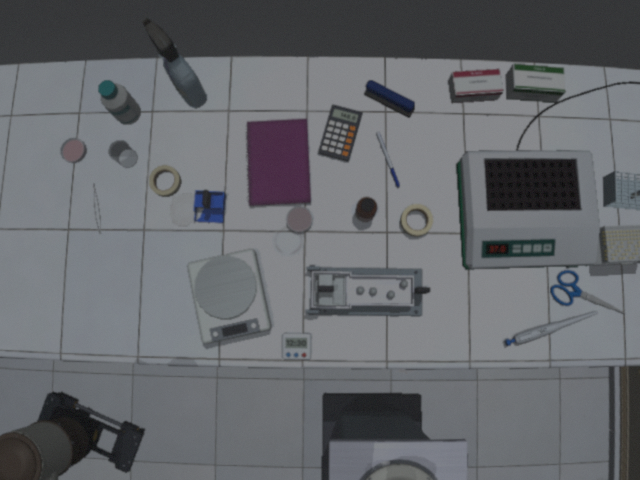

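View pics/side0.png

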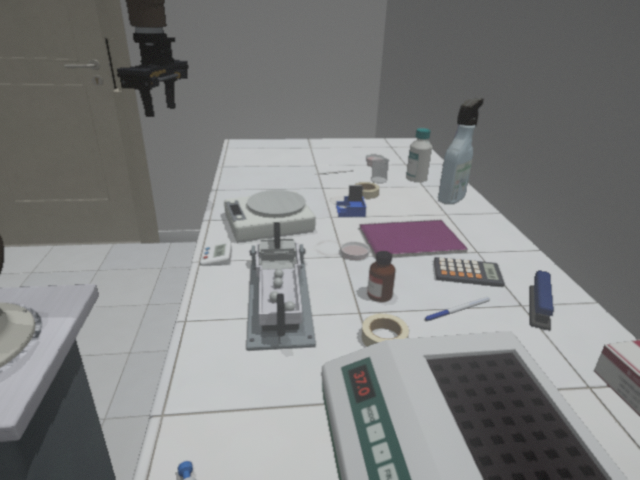

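```bash
python3 - <<'E'
from h import *
np.set_printoptions(precision=4,suppress=True)
for n in("top","side"):
    c=capture(n)
    P=cloud(c,np.ones((480,640),bool))
    f=c["frame"].reshape(-1,3)[(c["z_map"]>0).ravel()].astype(int)
    b=(P[:,0]>.42)&(P[:,0]<.57)
    def st(l,m):
        Q=P[m]; print(n,l,m.sum(),Q.min(0),np.median(Q,0),Q.max(0)) if m.sum() else print(n,l,0)
    st("handle",b&(P[:,2]>.075)&(P[:,2]<.1)&(P[:,1]<0.0)&(P[:,1]>-.12))
    st("fin",b&(P[:,2]>.085)&(P[:,2]<.12)&(P[:,1]>.1)&(P[:,1]<.24))
    g=b&(P[:,2]>.025)&(P[:,2]<.07)&(P[:,1]<.22)&(P[:,1]>-.08)
    st("tray",g)
    r=cv2.minAreaRect(P[g][:,:2].astype(np.float32)*1000); print(r)
    m=(abs(P[:,2]-.058)<.006)&(P[:,0]>.38)&(P[:,0]<.58)&(P[:,1]>.27)&(P[:,1]<.5); st("pan",m)
    r=cv2.minEnclosingCircle(P[m][:,:2].astype(np.float32)*1000);print(r)
save(capture("top"),"crop.png",(290,230,450,350),5)
E
```

```text
top handle 86 [ 0.4863 -0.0575  0.0777] [ 0.4924 -0.0422  0.0913] [ 0.4974 -0.0272  0.0969]
top fin 102 [0.4869 0.1536 0.0866] [0.4922 0.1709 0.1065] [0.4988 0.1881 0.1126]
top tray 3427 [ 0.4378 -0.0552  0.026 ] [0.4928 0.0952 0.0408] [0.5514 0.2153 0.0699]
((493.51641845703125, 79.83222961425781), (270.1266784667969, 113.68324279785156), 89.49690246582031)
top pan 3067 [0.381 0.306 0.052] [0.4946 0.3946 0.0581] [0.5725 0.4661 0.0639]
((479.3648986816406, 380.0124206542969), 103.75180053710938)
side handle 164 [ 0.4846 -0.0596  0.0752] [ 0.4905 -0.0535  0.0908] [ 0.4975 -0.0297  0.0937]
side fin 116 [0.4861 0.1503 0.0855] [0.4919 0.1547 0.1039] [0.4981 0.1863 0.1084]
side tray 3661 [ 0.4352 -0.0594  0.025 ] [0.4912 0.0847 0.0399] [0.5489 0.2165 0.07  ]
((486.677001953125, 77.59170532226562), (273.67010498046875, 113.61400604248047), 87.48161315917969)
side pan 1189 [0.4242 0.3232 0.0533] [0.4944 0.3875 0.0579] [0.565  0.4651 0.0613]
((494.41912841796875, 394.4325866699219), 72.51338958740234)
```

View pics/crop.png

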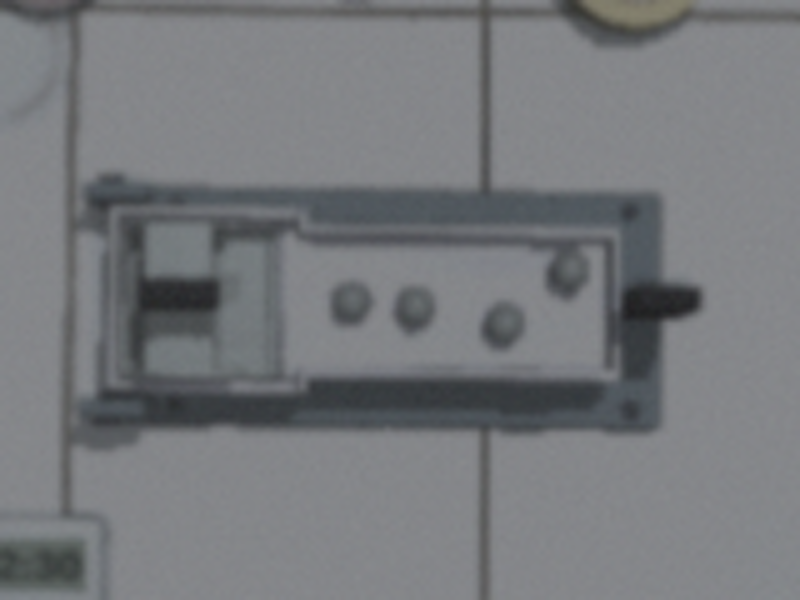

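The real scoop is the steel one in the tray at top-image pixel (328,288). The one at (210,205) is the blue look-alike, so I'll leave it alone. The stand is aligned with the world axes. Positions found:
- **Handle:** (0.492, -0.0425)
- **Hinge:** y≈0.2015
- **Scoop fin:** (0.492, 0.171)
- **Pan:** (0.4945, 0.3945)

I'm moving above the handle now.

Call:
drive_tool(
  rows=[
    [60, 13.8, -31.4, -4.5, 0, 0, -0.061],
    [60, 13.8, -31.4, -4.5, 0, 0, -0.061],
    [60, 13.8, -31.4, -4.5, 0, 0, -0.061],
    [60, 13.8, -31.4, -4.5, 0, 0, -0.061],
    [60, 13.8, -31.4, -4.5, 0, 0, -0.061],
  ],
)

```text
time_s: 1.27
tcp_pos: [0.2847, 0.4282, 0.219]
ee_rot: [[0.79, -0.613, 0.0], [-0.613, -0.79, 0.0], [-0.0, -0.0, -1.0]]
wrist_force: [0.0, -0.0, 0.1]
gripper_width: 0.706
gripper_force: 0.0
```

Call:
drive_tool(
  rows=[
    [60, 13.8, -31.4, -4.5, 0, 0, -0.061],
    [60, 13.8, -31.4, -4.5, 0, 0, -0.061],
    [60, 13.8, -31.4, -4.5, 0, 0, -0.061],
    [60, 13.8, -31.4, -4.5, 0, 0, -0.061],
    [60, 13.8, -31.4, -4.5, 0, 0, -0.061],
  ],
)

```text
time_s: 1.68
tcp_pos: [0.3537, 0.2712, 0.1967]
ee_rot: [[0.57, -0.822, 0.001], [-0.822, -0.57, 0.001], [-0.0, -0.001, -1.0]]
wrist_force: [1.3, 0.4, 0.1]
gripper_width: 0.599
gripper_force: 0.0
```

Call:
drive_tool(
  rows=[
    [60, 13.8, -31.4, -4.5, 0, 0, -0.061],
    [60, 13.8, -31.4, -4.5, 0, 0, -0.061],
    [60, 13.8, -31.4, -4.5, 0, 0, -0.061],
    [60, 13.8, -31.4, -4.5, 0, 0, -0.061],
    [60, 13.8, -31.4, -4.5, 0, 0, -0.061],
  ],
)

```text
time_s: 2.1
tcp_pos: [0.4228, 0.1142, 0.1743]
ee_rot: [[0.297, -0.955, 0.001], [-0.955, -0.297, 0.001], [-0.0, -0.001, -1.0]]
wrist_force: [0.0, 0.2, -0.4]
gripper_width: 0.604
gripper_force: 0.0
```

Call:
drive_tool(
  rows=[
    [60, 13.8, -31.4, -4.5, 0, 0, -0.061],
    [60, 13.8, -31.4, -4.5, 0, 0, -0.061],
    [60, 13.8, -31.4, -4.5, 0, 0, -0.061],
    [60, 13.8, -31.4, -4.5, 0, 0, -0.061],
    [60, 13.8, -31.4, -4.5, 0, 0, -0.061],
  ],
)

```text
time_s: 2.52
tcp_pos: [0.492, -0.043, 0.1516]
ee_rot: [[-0.004, -1.0, 0.001], [-1.0, 0.004, 0.0], [-0.0, -0.001, -1.0]]
wrist_force: [0.8, 0.2, -0.3]
gripper_width: 0.597
gripper_force: 0.0
```

Call:
drive_tool(
  rows=[
    [60, 0, 0, 0, 0, 0, 0],
    [60, 0, 0, 0, 0, 0, 0],
  ],
)

```text
time_s: 2.68
tcp_pos: [0.4915, -0.0428, 0.1511]
ee_rot: [[-0.004, -1.0, -0.001], [-1.0, 0.004, -0.0], [0.0, 0.001, -1.0]]
wrist_force: [-0.2, 0.2, 0.7]
gripper_width: 0.596
gripper_force: 0.0
```

Call:
drive_tool(
  rows=[
    [60, 0, 0, -18, 0, 0, 0],
    [60, 0, 0, -18, 0, 0, 0],
    [60, 0, 0, -18, 0, 0, 0],
    [60, 0, 0, -12, 0, 0, 0],
    [60, 0, 0, -8, 0, 0, 0],
  ],
)

```text
time_s: 3.1
tcp_pos: [0.4905, -0.0403, 0.0767]
ee_rot: [[0.001, -1.0, -0.001], [-1.0, -0.001, -0.0], [0.0, 0.001, -1.0]]
wrist_force: [0.8, -1.0, -0.2]
gripper_width: 0.6
gripper_force: 0.0
```

Call:
drive_tool(
  rows=[
    [0, 0, 0, 0, 0, 0, 0],
    [0, 0, 0, 0, 0, 0, 0],
    [0, 0, 0, 0, 0, 0, 0],
    [0, 0, 0, 0, 0, 0, 0],
    [0, 0, 0, 0, 0, 0, 0],
  ],
)

```text
time_s: 3.52
tcp_pos: [0.4918, -0.0411, 0.0784]
ee_rot: [[-0.001, -1.0, 0.002], [-1.0, 0.001, 0.0], [-0.0, -0.002, -1.0]]
wrist_force: [-0.1, -0.6, 0.1]
gripper_width: 0.305
gripper_force: 0.0
```

Call:
drive_tool(
  rows=[
    [0, 0, 0, 0, 0, 0, 0],
    [0, 0, 0, 0, 0, 0, 0],
  ],
)

```text
time_s: 3.68
tcp_pos: [0.4915, -0.0413, 0.0779]
ee_rot: [[-0.001, -1.0, 0.001], [-1.0, 0.001, 0.0], [-0.0, -0.001, -1.0]]
wrist_force: [-0.5, 0.2, 0.4]
gripper_width: 0.151
gripper_force: 0.0
```

Call:
drive_tool(
  rows=[
    [0, 0, 0, 0, 0, 0, 0],
    [0, 0, 0, 0, 0, 0, 0],
    [0, 0, 0, 0, 0, 0, 0],
  ],
)

```text
time_s: 3.93
tcp_pos: [0.4919, -0.0413, 0.0779]
ee_rot: [[-0.001, -1.0, 0.001], [-1.0, 0.001, 0.0], [-0.0, -0.001, -1.0]]
wrist_force: [1.0, -0.7, 1.3]
gripper_width: 0.133
gripper_force: 30.0
```

Call:
drive_tool(
  rows=[
    [0, 0, 1.6, 7.3, 0, 0, 0],
    [0, 0, 1.7, 7.2, 0, 0, 0],
    [0, 0, 2, 7.2, 0, 0, 0],
    [0, 0, 2.1, 7.1, 0, 0, 0],
  ],
)

```text
time_s: 4.27
tcp_pos: [0.4919, -0.0343, 0.1059]
ee_rot: [[-0.001, -1.0, 0.001], [-1.0, 0.001, -0.001], [0.001, -0.001, -1.0]]
wrist_force: [4.2, -2.8, -7.5]
gripper_width: 0.132
gripper_force: 30.0
```

Force is about 8 N, as expected. Continuing the arc to 0.3 rad.

Call:
drive_tool(
  rows=[
    [0, 0, 2.4, 7, 0, 0, 0],
    [0, 0, 2.6, 7, 0, 0, 0],
    [0, 0, 2.8, 6.9, 0, 0, 0],
    [0, 0, 3, 6.8, 0, 0, 0],
  ],
)

```text
time_s: 4.6
tcp_pos: [0.4919, -0.0237, 0.1337]
ee_rot: [[-0.001, -1.0, 0.001], [-1.0, 0.001, -0.001], [0.001, -0.001, -1.0]]
wrist_force: [5.2, -3.0, -6.7]
gripper_width: 0.138
gripper_force: 30.0
```

Call:
drive_tool(
  rows=[
    [0, 0, 3.2, 6.7, 0, 0, 0],
    [0, 0, 3.4, 6.6, 0, 0, 0],
    [0, 0, 0, 0, 0, 0, 0],
    [0, 0, 0, 0, 0, 0, 0],
    [0, 0, 0, 0, 0, 0, 0],
  ],
)

```text
time_s: 5.02
tcp_pos: [0.4919, -0.0167, 0.1478]
ee_rot: [[-0.001, -1.0, 0.001], [-1.0, 0.001, -0.0], [0.0, -0.001, -1.0]]
wrist_force: [1.4, -2.6, 2.7]
gripper_width: 0.134
gripper_force: 30.0
```

Call:
drive_tool(
  rows=[
    [0, 0, 0, 0, 0, 0, 0],
    [0, 0, 0, 0, 0, 0, 0],
    [0, 0, 0, 0, 0, 0, 0],
    [0, 0, 0, 0, 0, 0, 0],
    [0, 0, 0, 0, 0, 0, 0],
  ],
)

```text
time_s: 5.43
tcp_pos: [0.4919, -0.0168, 0.1478]
ee_rot: [[-0.001, -1.0, 0.001], [-1.0, 0.001, -0.0], [0.0, -0.001, -1.0]]
wrist_force: [3.4, -3.9, 3.5]
gripper_width: 0.133
gripper_force: 30.0
```

Call:
drive_tool(
  rows=[
    [0, 0, 0, 0, 0, 0, 0],
    [0, 0, 0, 0, 0, 0, 0],
    [0, 0, 0, 0, 0, 0, 0],
    [0, 0, 0, 0, 0, 0, 0],
    [0, 0, 0, 0, 0, 0, 0],
  ],
)

```text
time_s: 5.85
tcp_pos: [0.4919, -0.0167, 0.1477]
ee_rot: [[-0.001, -1.0, 0.001], [-1.0, 0.001, -0.0], [0.0, -0.001, -1.0]]
wrist_force: [2.6, -3.1, 4.4]
gripper_width: 0.132
gripper_force: 30.0
```

Call:
drive_tool(
  rows=[
    [0, 0, 0, 0, 0, 0, 0],
    [0, 0, 0, 0, 0, 0, 0],
    [0, 0, 0, 0, 0, 0, 0],
    [0, 0, 0, 0, 0, 0, 0],
    [0, 0, 0, 0, 0, 0, 0],
  ],
)

```text
time_s: 6.27
tcp_pos: [0.4919, -0.0167, 0.1477]
ee_rot: [[-0.001, -1.0, 0.001], [-1.0, 0.001, -0.0], [0.0, -0.001, -1.0]]
wrist_force: [3.5, -4.5, 3.3]
gripper_width: 0.133
gripper_force: 30.0
```

```bash
python3 - <<'E'
from h import *
c=capture("side"); save(c,"side1.png",(200,190,360,330),5)
for d in masks_of("ball1",c): print(d["p"],d["xy"],px2w(c,d["xy"]))
E
```

```text
0.36 [279.9, 272.5] [ 0.49176293 -0.03715309  0.13483007]
```

View pics/side1.png

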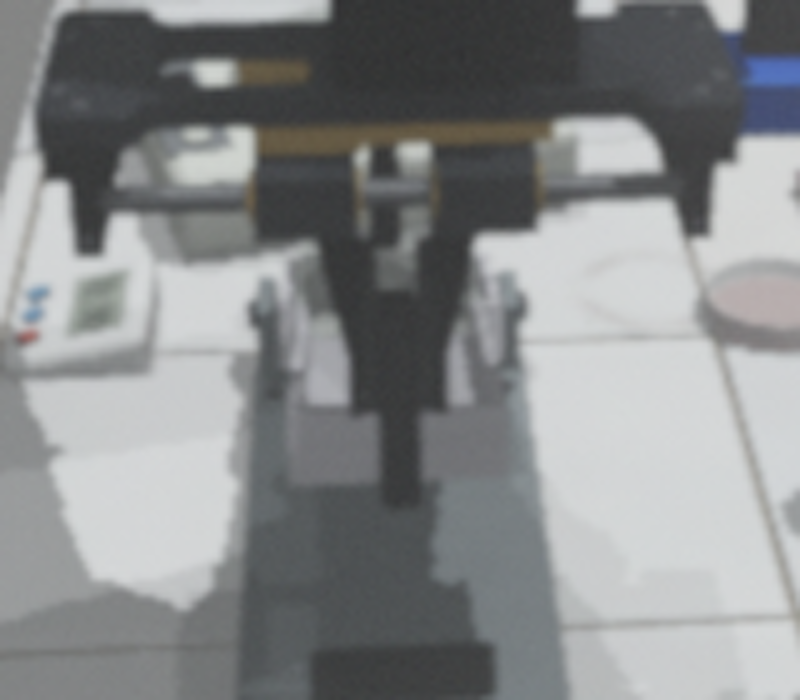

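Call:
drive_tool(
  rows=[
    [60, 0, 0, 0, 0, 0, 0],
    [60, 0, 0, 0, 0, 0, 0],
    [60, 0, 0, 0, 0, 0, 0],
    [60, 0, 0, 0, 0, 0, 0],
    [60, 0, 0, 0, 0, 0, 0],
  ],
)

```text
time_s: 6.78
tcp_pos: [0.4907, -0.0163, 0.1468]
ee_rot: [[-0.001, -1.0, -0.002], [-1.0, 0.001, 0.0], [-0.0, 0.002, -1.0]]
wrist_force: [0.5, -0.7, -0.8]
gripper_width: 0.427
gripper_force: 0.0
```

Call:
drive_tool(
  rows=[
    [60, 0, -4, 15, 0, 0, 0],
    [60, 0, -10, 30, 0, 0, 0],
    [60, 0, -20, 35, 0, 0, 0],
    [60, 0, -30, 25, 0, 0, 0],
    [60, 0, -30, 0, 0, 0, 0],
  ],
)

```text
time_s: 7.2
tcp_pos: [0.4942, -0.1112, 0.2585]
ee_rot: [[0.002, -1.0, 0.012], [-1.0, -0.002, -0.001], [0.001, -0.012, -1.0]]
wrist_force: [0.8, -0.2, 0.6]
gripper_width: 0.595
gripper_force: 0.0
```

```bash
python3 - <<'E'
from h import *
np.set_printoptions(precision=4,suppress=True)
T,S=capture("top"),capture("side")
a=T["frame"][240:340,290:450]; b=S["frame"][190:290,200:360]
cv2.imwrite("pics/both.png",cv2.resize(np.vstack([a,b])[...,::-1],None,fx=3,fy=3,interpolation=cv2.INTER_CUBIC))
for n,c in(("top",T),("side",S)):
    for d in masks_of("ball1",c): print(n,d["p"],d["xy"],px2w(c,d["xy"]))
    P=cloud(c,np.ones((480,640),bool))
    h=P@[0,np.sin(.3),np.cos(.3)]
    m=(abs(P[:,0]-.492)<.03)&(P[:,1]>.14)&(P[:,1]<.24)&(P[:,2]>.085)&(P[:,2]<.13)
    Q=P[m];print(n,m.sum(),Q.min(0),np.median(Q,0),Q.max(0))
    # in tray frame about hinge
    q=Q-[0,.2015,.03]; s,cc=np.sin(.3),np.cos(.3)
    L=np.c_[q[:,0],q[:,1]*cc-q[:,2]*s,q[:,1]*s+q[:,2]*cc]; print("trayframe",np.percentile(L,[2,50,98],axis=0))
    m=(abs(P[:,0]-.492)<.012)&(P[:,1]>-.07)&(P[:,1]<.03)&(P[:,2]>.12)&(P[:,2]<.18); Q=P[m];print("handle",np.percentile(Q,[2,50,98],axis=0))
E
```

```text
top 116 [0.487  0.1709 0.085 ] [0.4929 0.1921 0.1114] [0.4982 0.2116 0.1213]
trayframe [[ 0.4871 -0.0472  0.0483]
 [ 0.4929 -0.0341  0.076 ]
 [ 0.4978 -0.0136  0.0805]]Traceback (most recent call last):
  File "<stdin>", line 15, in <module>
    return _quantile_unchecked(
        a, q, axis, out, overwrite_input, method, keepdims, weights)
    return _ureduce(a,
                    func=_quantile_ureduce_func,
    ...<5 lines>...
                    overwrite_input=overwrite_input,
                    method=method)
    r = func(a, **kwargs)
    result = _quantile(arr,
                       quantiles=q,
    ...<2 lines>...
                       out=out,
                       weights=wgt)
    slices_having_nans = np.isnan(arr[-1, ...])
                                  ~~~^^^^^^^^^
IndexError: index -1 is out of bounds for axis 0 with size 0
```

View pics/both.png

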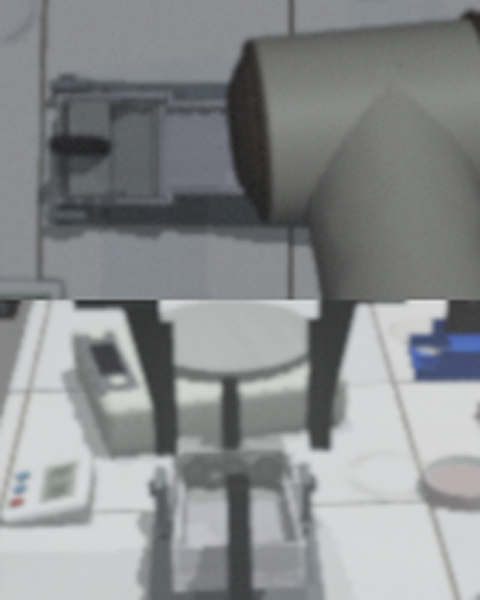

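The fin sits where predicted in the tilted tray, the visible part of the tray is empty, and the balls are at the back of the scoop. Moving to the tilted pre-grasp.

Call:
drive_tool(
  rows=[
    [60, 0, 32, 0, -0.03, 0, 0],
    [60, 0, 32, 0, -0.03, 0, 0],
    [60, 0, 32, 0, -0.03, 0, 0],
    [60, 0, 32, 0, -0.03, 0, 0],
    [60, 0, 32, 0, -0.03, 0, 0],
  ],
)

```text
time_s: 7.77
tcp_pos: [0.4903, 0.0515, 0.2517]
ee_rot: [[-0.0, -1.0, -0.001], [-0.989, 0.0, -0.151], [0.151, 0.001, -0.989]]
wrist_force: [1.1, -0.1, 0.7]
gripper_width: 0.601
gripper_force: 0.0
```

Call:
drive_tool(
  rows=[
    [60, 0, 32, -16, -0.03, 0, 0],
    [60, 0, 32, -18, -0.03, 0, 0],
    [60, 0, 32, -18, -0.03, 0, 0],
    [60, 0, 32, -18, -0.03, 0, 0],
    [60, 0, 32, -18, -0.03, 0, 0],
  ],
)

```text
time_s: 8.18
tcp_pos: [0.49, 0.2116, 0.1629]
ee_rot: [[0.001, -1.0, -0.0], [-0.955, -0.001, -0.298], [0.298, 0.001, -0.955]]
wrist_force: [1.5, 0.8, 0.0]
gripper_width: 0.6
gripper_force: 0.0
```

Call:
drive_tool(
  rows=[
    [50, 0, 0, 0, 0, 0, 0],
    [50, 0, 0, 0, 0, 0, 0],
  ],
)

```text
time_s: 8.35
tcp_pos: [0.4899, 0.2113, 0.1619]
ee_rot: [[0.004, -1.0, -0.003], [-0.954, -0.003, -0.299], [0.299, 0.004, -0.954]]
wrist_force: [-0.4, -0.4, 0.6]
gripper_width: 0.531
gripper_force: 0.0
```

Call:
drive_tool(
  rows=[
    [50, 0.5, -5, -15, 0, 0, 0],
    [50, 0.5, -5, -15, 0, 0, 0],
    [50, 0.5, -5, -15, 0, 0, 0],
    [50, 0.5, -3.5, -10, 0, 0, 0],
    [50, 0, -2, -6, 0, 0, 0],
  ],
)

```text
time_s: 8.77
tcp_pos: [0.4925, 0.1875, 0.1027]
ee_rot: [[-0.002, -1.0, -0.002], [-0.955, 0.002, -0.296], [0.296, 0.001, -0.955]]
wrist_force: [-0.0, -0.5, 0.7]
gripper_width: 0.498
gripper_force: 0.0
```

Call:
drive_tool(
  rows=[
    [0, 0, 0, 0, 0, 0, 0],
    [0, 0, 0, 0, 0, 0, 0],
    [0, 0, 0, 0, 0, 0, 0],
    [0, 0, 0, 0, 0, 0, 0],
    [0, 0, 0, 0, 0, 0, 0],
  ],
)

```text
time_s: 9.18
tcp_pos: [0.4937, 0.1895, 0.1041]
ee_rot: [[-0.001, -1.0, 0.001], [-0.956, 0.001, -0.294], [0.294, -0.001, -0.956]]
wrist_force: [-0.6, 0.3, -0.6]
gripper_width: 0.207
gripper_force: 0.0
```

Call:
drive_tool(
  rows=[
    [0, 0, 0, 0, 0, 0, 0],
    [0, 0, 0, 0, 0, 0, 0],
    [0, 0, 0, 0, 0, 0, 0],
    [0, 0, 0, 0, 0, 0, 0],
  ],
)

```text
time_s: 9.52
tcp_pos: [0.4933, 0.1892, 0.1038]
ee_rot: [[-0.001, -1.0, 0.0], [-0.955, 0.001, -0.295], [0.295, -0.001, -0.955]]
wrist_force: [-2.8, 0.9, 4.6]
gripper_width: 0.134
gripper_force: 30.0
```

Call:
drive_tool(
  rows=[
    [0, 0, 1.2, 4, 0, 0, 0],
    [0, 0, 1.5, 5, 0, 0, 0],
    [0, 0, 1.8, 6, 0, 0, 0],
    [0, 0, 2.4, 8, 0, 0, 0],
    [0, 0, 3, 10, 0, 0, 0],
  ],
)

```text
time_s: 9.93
tcp_pos: [0.4931, 0.1989, 0.1366]
ee_rot: [[-0.001, -1.0, -0.001], [-0.955, 0.001, -0.296], [0.296, 0.001, -0.955]]
wrist_force: [0.1, -0.1, -1.6]
gripper_width: 0.137
gripper_force: 30.0
```

Call:
drive_tool(
  rows=[
    [0, 0, 3, 10, 0, 0, 0],
    [0, 0, 3, 12, 0, 0, 0],
    [0, 0, 2, 12, 0, 0, 0],
    [0, 0, 1, 10, 0, 0, 0],
    [0, 0, 0, 5, 0, 0, 0],
  ],
)

```text
time_s: 10.35
tcp_pos: [0.4939, 0.2087, 0.1871]
ee_rot: [[-0.001, -1.0, 0.002], [-0.956, 0.0, -0.294], [0.294, -0.002, -0.956]]
wrist_force: [0.1, -0.6, -2.3]
gripper_width: 0.137
gripper_force: 30.0
```

Call:
drive_tool(
  rows=[
    [0, 0, 0, 2, 0.01, 0, 0],
    [0, 0, 0, 0, 0.02, 0, 0],
    [0, 0, 0, 0, 0.02, 0, 0],
    [0, 0, 0, 0, 0.02, 0, 0],
    [0, 0, 0, 0, 0.02, 0, 0],
  ],
)

```text
time_s: 10.77
tcp_pos: [0.4931, 0.2074, 0.1869]
ee_rot: [[-0.001, -1.0, -0.001], [-0.978, 0.001, -0.207], [0.207, 0.001, -0.978]]
wrist_force: [-0.1, 0.1, -1.8]
gripper_width: 0.135
gripper_force: 30.0
```

```bash
python3 - <<'E'
from h import *
s=sense(); print(s["wrist_force"],s["time_s"])
T,S=capture("top"),capture("side")
a=T["frame"][240:340,270:430]; b=S["frame"][150:290,200:360]
cv2.imwrite("pics/both2.png",cv2.resize(np.vstack([a,b])[...,::-1],None,fx=2.5,fy=2.5,interpolation=cv2.INTER_CUBIC))
for n,c in(("top",T),("side",S)):
    for d in masks_of("ball1",c): print(n,d["p"],d["xy"],px2w(c,d["xy"]))
E
```

```text
[-0.14675508  0.10842025 -1.79135716] 10.7667
side 0.53 [262.2, 202.1] [0.46547572 0.20918054 0.13827091]
side 0.38 [287.8, 204.2] [0.51481728 0.20667263 0.13379421]
```

View pics/both2.png

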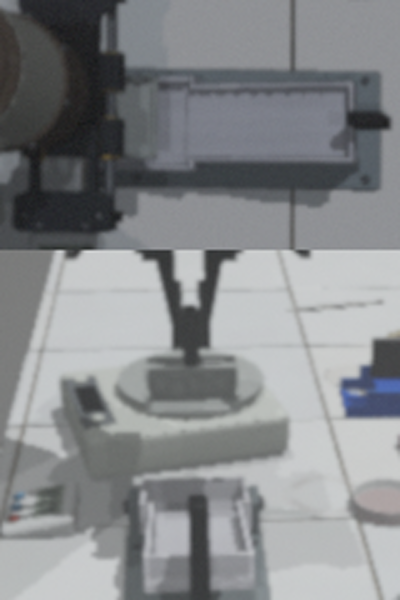

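Call:
drive_tool(
  rows=[
    [0, 0, 4, 0, 0, 0, 0],
    [0, 0, 8, 0, 0, 0, 0],
    [0, 0, 12, 0, 0, 0, 0],
    [0, 0.5, 16, 0, 0, 0, 0],
    [0, 0.5, 18, 0, 0, 0, 0],
  ],
)

```text
time_s: 11.38
tcp_pos: [0.4944, 0.2677, 0.1874]
ee_rot: [[-0.001, -1.0, 0.0], [-0.978, 0.001, -0.208], [0.208, -0.0, -0.978]]
wrist_force: [0.6, -0.6, -2.8]
gripper_width: 0.135
gripper_force: 30.0
```

Call:
drive_tool(
  rows=[
    [0, 0, 18, 0, 0, 0, 0],
    [0, 0, 18, 0, 0, 0, 0],
    [0, 0, 18, 0, 0, 0, 0],
    [0, 0, 18, 0, 0, 0, 0],
    [0, 0, 18, 0, 0, 0, 0],
  ],
)

```text
time_s: 11.8
tcp_pos: [0.494, 0.3587, 0.187]
ee_rot: [[0.0, -1.0, 0.0], [-0.978, -0.0, -0.208], [0.208, -0.0, -0.978]]
wrist_force: [0.2, -0.4, -2.5]
gripper_width: 0.136
gripper_force: 30.0
```

Call:
drive_tool(
  rows=[
    [0, 0, 16, 0, 0, 0, 0],
    [0, 0, 12, 0, 0, 0, 0],
    [0, 0, 8, 0, 0, 0, 0],
    [0, 0, 6, 0, 0, 0, 0],
    [0, 0, 4, 0, 0, 0, 0],
  ],
)

```text
time_s: 12.22
tcp_pos: [0.4941, 0.4028, 0.187]
ee_rot: [[-0.0, -1.0, -0.0], [-0.978, 0.0, -0.209], [0.209, 0.0, -0.978]]
wrist_force: [0.0, -0.2, -2.4]
gripper_width: 0.138
gripper_force: 30.0
```

Call:
drive_tool(
  rows=[
    [0, 0, 0, 0, 0.01, 0, 0],
    [0, 0, 0, 0, 0.02, 0, 0],
    [0, 0, 0, 0, 0.025, 0, 0],
    [0, 0, 0, 0, 0.025, 0, 0],
    [0, 0, 0, 0, 0.025, 0, 0],
  ],
)

```text
time_s: 12.63
tcp_pos: [0.4945, 0.4012, 0.1878]
ee_rot: [[-0.002, -1.0, 0.0], [-0.995, 0.002, -0.102], [0.102, -0.0, -0.995]]
wrist_force: [0.6, -0.6, -3.2]
gripper_width: 0.136
gripper_force: 30.0
```

Call:
drive_tool(
  rows=[
    [0, 0, 0, 0, 0.025, 0, 0],
    [0, 0, 0, 0, 0.025, 0, 0],
    [0, 0, 0, 0, 0.02, 0, 0],
    [0, 0, 0, 0, 0.02, 0, 0],
    [0, 0, 0, 0, 0.012, 0, 0],
  ],
)

```text
time_s: 13.05
tcp_pos: [0.4944, 0.4016, 0.1875]
ee_rot: [[-0.001, -1.0, 0.0], [-1.0, 0.001, -0.001], [0.001, -0.0, -1.0]]
wrist_force: [-0.5, -0.3, -2.6]
gripper_width: 0.135
gripper_force: 30.0
```

Call:
drive_tool(
  rows=[
    [0, 0, 0, 0, 0, 0, 0],
    [0, 0, 0, 0, 0, 0, 0],
    [0, 0, 0, 0, 0, 0, 0],
  ],
)

```text
time_s: 13.3
tcp_pos: [0.4943, 0.402, 0.1872]
ee_rot: [[-0.001, -1.0, -0.0], [-1.0, 0.001, -0.003], [0.003, 0.0, -1.0]]
wrist_force: [0.1, 0.7, -3.5]
gripper_width: 0.138
gripper_force: 30.0
```

```bash
python3 - <<'E'
from h import *
np.set_printoptions(precision=4,suppress=True)
s=sense(); print(s["tcp_pos"],s["wrist_force"])
S=capture("side"); save(S,"side3.png",(210,130,350,250),5)
for d in masks_of("ball1",S): print(d["p"],d["xy"],px2w(S,d["xy"]))
for d in masks_of("scoop",S)[:2]:
    P=cloud(S,d["region"]); print(d["p"],np.percentile(P,[2,50,98],axis=0))
E
```

```text
[0.4943 0.402  0.1872] [ 0.1211  0.7497 -3.4631]
0.41 [270.6, 168.0] [0.4843 0.4011 0.1382]
0.91 [[0.6533 0.4087 0.0003]
 [0.6891 0.4385 0.0229]
 [0.7204 0.4826 0.072 ]]
0.78 [[0.4602 0.3604 0.1249]
 [0.4942 0.3925 0.1385]
 [0.5272 0.4315 0.1964]]
```

View pics/side3.png

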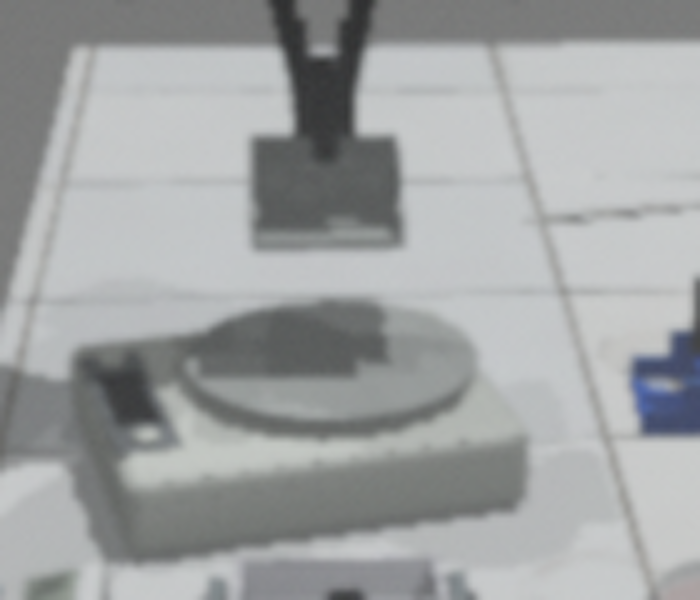

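Call:
drive_tool(
  rows=[
    [0, 0, 0, -6, 0, 0, 0],
    [0, 0, 0, -12, 0, 0, 0],
    [0, 0, 0, -15, 0, 0, 0],
    [0, 0, 0, -13, 0, 0, 0],
    [0, 0, 0, -9, 0, 0, 0],
  ],
)

```text
time_s: 13.87
tcp_pos: [0.4937, 0.4014, 0.1303]
ee_rot: [[-0.001, -1.0, -0.002], [-1.0, 0.001, -0.005], [0.005, 0.002, -1.0]]
wrist_force: [-0.1, 0.4, -2.7]
gripper_width: 0.136
gripper_force: 30.0
```

Call:
drive_tool(
  rows=[
    [0, 0, 0, -5, 0, 0, 0],
    [0, 0, 0, -2, 0, 0, 0],
    [0, 0, 0, -1, 0, 0, 0],
    [0, 0, 0, 0, 0, 0, 0],
  ],
)

```text
time_s: 14.2
tcp_pos: [0.4946, 0.4022, 0.1248]
ee_rot: [[-0.001, -1.0, 0.001], [-1.0, 0.001, -0.002], [0.002, -0.001, -1.0]]
wrist_force: [0.3, -0.3, -2.3]
gripper_width: 0.132
gripper_force: 30.0
```

Call:
drive_tool(
  rows=[
    [0, 0, 0, -1.5, 0, 0, 0],
    [0, 0, 0, 0, 0, 0, 0],
  ],
)

```text
time_s: 14.37
tcp_pos: [0.4945, 0.4021, 0.1233]
ee_rot: [[-0.001, -1.0, 0.001], [-1.0, 0.001, -0.002], [0.002, -0.001, -1.0]]
wrist_force: [-0.3, 0.7, -3.1]
gripper_width: 0.134
gripper_force: 30.0
```

Call:
drive_tool(
  rows=[
    [0, 0, 0, -1, 0, 0, 0],
    [0, 0, 0, 0, 0, 0, 0],
  ],
)

```text
time_s: 14.53
tcp_pos: [0.4943, 0.4019, 0.122]
ee_rot: [[-0.001, -1.0, 0.0], [-1.0, 0.001, -0.003], [0.003, -0.0, -1.0]]
wrist_force: [-0.8, 0.4, -3.3]
gripper_width: 0.134
gripper_force: 30.0
```

Call:
drive_tool(
  rows=[
    [0, 0, 0, -1, 0, 0, 0],
    [0, 0, 0, 0, 0, 0, 0],
  ],
)

```text
time_s: 14.7
tcp_pos: [0.4943, 0.4019, 0.1208]
ee_rot: [[-0.001, -1.0, 0.0], [-1.0, 0.001, -0.003], [0.003, -0.0, -1.0]]
wrist_force: [0.2, 0.1, -2.2]
gripper_width: 0.14
gripper_force: 30.0
```

Call:
drive_tool(
  rows=[
    [0, 0, 0, -1, 0, 0, 0],
    [0, 0, 0, 0, 0, 0, 0],
  ],
)

```text
time_s: 14.87
tcp_pos: [0.4944, 0.402, 0.1208]
ee_rot: [[-0.001, -1.0, 0.0], [-1.0, 0.001, -0.003], [0.003, -0.0, -1.0]]
wrist_force: [-1.8, -1.6, 3.0]
gripper_width: 0.136
gripper_force: 30.0
```

Contact at z=0.1208. I'm releasing gently, opening to 45%, then going straight up.

Call:
drive_tool(
  rows=[
    [20, 0, 0, 0, 0, 0, 0],
    [25, 0, 0, 0, 0, 0, 0],
    [35, 0, 0, 0, 0, 0, 0],
    [45, 0, 0, 0, 0, 0, 0],
    [45, 0, 0, 0, 0, 0, 0],
  ],
)

```text
time_s: 15.28
tcp_pos: [0.4945, 0.402, 0.1198]
ee_rot: [[-0.001, -1.0, 0.0], [-1.0, 0.001, -0.003], [0.003, -0.0, -1.0]]
wrist_force: [-0.2, -0.8, -0.6]
gripper_width: 0.387
gripper_force: 0.0
```

Call:
drive_tool(
  rows=[
    [45, 0, 0, 5, 0, 0, 0],
    [45, 0, 0, 15, 0, 0, 0],
    [45, 0, 0, 25, 0, 0, 0],
    [45, 0, 0, 30, 0, 0, 0],
    [45, 0, 0, 30, 0, 0, 0],
  ],
)

```text
time_s: 15.7
tcp_pos: [0.4942, 0.4016, 0.2259]
ee_rot: [[-0.001, -1.0, -0.0], [-1.0, 0.001, -0.004], [0.004, 0.0, -1.0]]
wrist_force: [0.8, 0.6, -0.3]
gripper_width: 0.448
gripper_force: 0.0
```

Call:
drive_tool(
  rows=[
    [45, -30, 20, 10, 0, 0, 0],
    [45, -30, 30, 0, 0, 0, 0],
    [45, -30, 30, 0, 0, 0, 0],
    [45, -20, 20, 0, 0, 0, 0],
    [45, 0, 0, 0, 0, 0, 0],
  ],
)

```text
time_s: 16.12
tcp_pos: [0.382, 0.5044, 0.2353]
ee_rot: [[0.004, -1.0, 0.0], [-1.0, -0.004, -0.001], [0.001, -0.0, -1.0]]
wrist_force: [0.2, 0.4, -0.4]
gripper_width: 0.452
gripper_force: 0.0
```

```bash
python3 - <<'E'
from h import *
np.set_printoptions(precision=4,suppress=True)
print(sense()["tcp_pos"],sense()["time_s"])
T,S=capture("top"),capture("side")
a=T["frame"][230:350,160:310]; b=S["frame"][150:270,200:350]
cv2.imwrite("pics/both4.png",cv2.resize(np.hstack([a,b])[...,::-1],None,fx=2.6,fy=2.6,interpolation=cv2.INTER_CUBIC))
for n,c in(("top",T),("side",S)):
    for d in masks_of("ball1",c): print(n,d["p"],d["xy"],px2w(c,d["xy"]))
    for d in masks_of("scoop",c)[:2]:
        P=cloud(c,d["region"]); print(n,d["p"],np.percentile(P,[2,50,98],axis=0).ravel())
E
```

```text
[0.382  0.5044 0.2353] 16.1167
top 0.19 [356.3, 287.1] [0.4971 0.1021 0.07  ]
top 0.97 [ 0.6542  0.4111 -0.002   0.685   0.4414  0.0241  0.7205  0.4811  0.075 ]
top 0.76 [0.4605 0.3614 0.0565 0.4941 0.3936 0.0758 0.5292 0.4294 0.1319]
side 0.38 [271.6, 198.9] [0.4847 0.3982 0.0617]
side 0.94 [0.6547 0.4091 0.0009 0.689  0.439  0.0237 0.7201 0.483  0.0725]
side 0.72 [0.4605 0.3605 0.0585 0.4939 0.3922 0.0708 0.5271 0.4297 0.1301]
```

View pics/both4.png

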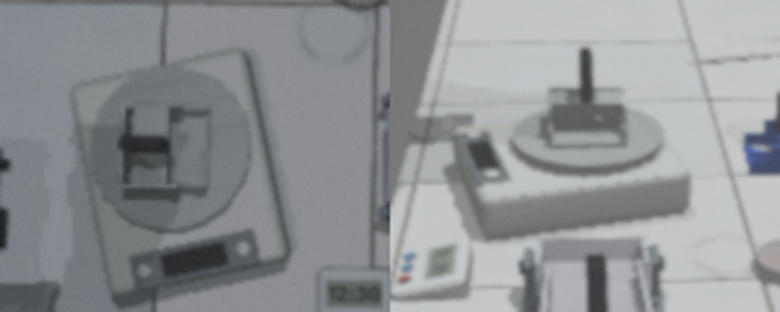

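```bash
python3 -c "
from station import *
print(finish_job())"
```

```text
the job is handed in; nothing more can be done
None
```

The job is handed in at about 16 s: I tilted the tray to about 0.3 rad and set the scoop down level on the middle of the balance's pan, then let go. The tray looked empty and the scoop's weight (roughly 2–3 N) fits all four balls, but I couldn't see all four inside it.

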